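# Unlatch a cured sample board and move it to the drying stand

### The job

The sample board with the straight, uncut top edge is ready to come out of the curing rack. Turn the knob of its latch clockwise until it clicks over to fully open, draw the board straight up out of its slot, and stand it upright on its long edge fully down in the middle of the groove of the empty wooden stand, lowering it in before you let go. Leave its latch open, leave the board with the notch in its top edge locked in its slot, and do not disturb the other things on the desk.

Things in the scene. Friction and masses are not known exactly. Their poses are not given: they have to be found in the camera images.
- rack: Fixed grey curing rack with two slots; origin on the desk midway between them. Slots run along its y, the front one at x = -50 mm, the rear at x = +50 mm, each 15 mm wide, floor 10 mm above the desk, aluminium side walls up to 45 mm, end stops up to 70 mm at y = +/-80 mm. Knob posts at y = -96 mm, x = +/-50 mm. Base plate 180 x 239 mm.
- latch_front (a joint): Knob and latch finger (38 mm long, 14 mm wide) turning as one. 0 = locked: bar and finger along the slot (+y of rack), finger over the end of the board's top edge. Turns clockwise from above to 1.40 = open, bar across the slot, board free. A sprung detent resists (0.2 N m) to half way (0.70), then clicks over and draws it on to 1.40; let go sooner, it springs back. Slot at x = -50 mm of the rack.
- latch_rear (a joint): Knob and latch finger (38 mm long, 14 mm wide) turning as one. 0 = locked: bar and finger along the slot (+y of rack), finger over the end of the board's top edge. Turns clockwise from above to 1.40 = open, bar across the slot, board free. A sprung detent resists (0.2 N m) to half way (0.70), then clicks over and draws it on to 1.40; let go sooner, it springs back. Slot at x = +50 mm of the rack.
- latch_front_grip (a point): Point on the knob's axis at the height to grip its bar (145 mm above the desk, bar top 158 mm, latch finger top 118.5 mm). At joint value 0 its axes are the rack's: x across the bar (14 mm), y along the bar (40 mm); it turns with the knob. Knob of the slot at rack x = -50 mm.
- latch_rear_grip (a point): Point on the knob's axis at the height to grip its bar (145 mm above the desk, bar top 158 mm, latch finger top 118.5 mm). At joint value 0 its axes are the rack's: x across the bar (14 mm), y along the bar (40 mm); it turns with the knob. Knob of the slot at rack x = +50 mm.
- plain_board: The olive board to move, 150 x 100 x 12 mm, straight top edge, standing on a long edge in either slot with its top edge 110 mm above the desk. Origin: middle of one broad face; axes: x along the 150 mm length, y up along the 100 mm height (when standing), z through the 12 mm thickness, board between z = 0 and 12 mm. About 0.25 kg.
- plain_top (a point): Middle of the plain board's top edge, mid-thickness (axes as the board's).
- plain_bottom (a point): Middle of the plain board's bottom edge, mid-thickness (axes as the board's).
- notched_board: The olive board to leave alone in the other slot, same size and axes, but with a notch 60 mm wide and 24 mm deep in the middle of its top edge.
- notched_top (a point): Middle of the notched board's top line (in the mouth of the notch), mid-thickness.
- stand: Fixed low wooden stand, base 90 x 190 mm; origin on the desk under its middle. One groove along its y axis at x = 0: 20 mm wide, 180 mm long, open at both ends, floor 10 mm above the desk, straight walls up to 36 mm, lips flared outward above that to 48 mm (outermost points at x = +/-25 mm, mouth about 43 mm wide).
- mug_1: White spotted mug, 78 x 114 x 93 mm, bystander; origin at the centre of its underside.
- tape_roll: Roll of tape lying flat, 83 mm across, 19 mm high, bystander; origin at the centre of its underside.
- jar_red: Small jar with a black lid, 49 mm across, 59 mm high, bystander; origin at the centre of its underside.
- jar_aqua: Jar with a pale lid, 55 mm across, 74 mm high, bystander; origin at the centre of its underside.
Things that resemble listed ones, but are neither listed nor needed, are in the scene too. Leave any red or turquoise look-alike of the plain_board alone.

How it is judged:
By the outcome, as a careful person would: the job done as asked, in the order asked, and still so for the second after the job is handed in, with the robot touching nothing.
It also fails if it takes over 64 s, if anything falls off the work surface, if the arm or the gripper's body presses on something with over 40 N, if the wrist force passes 120 N, or if a joint passes its speed limit or range.

### The arm

A 6-joint arm with a two-finger parallel gripper is mounted at the origin on the work surface; the furniture and walls round the work are solid. World frame = base frame: x ahead of the robot, y to its left, z up, the work surface at z = 0. Lengths are in m, angles in degrees, forces in N, time in s.
With the tool pointing down it reaches from about 0.325 to 0.85 m from the base axis. Payload 15.5 kg.
Tool frame: the origin (TCP) lies at the very end of the fingers, on their centre line; the grasp point (between the pads) lies arm.grip_depth behind it (arm.grip_depth is the distance from the TCP to the grasp point, in m); z points along the fingers, y is the line along which they close (so a half turn about z gives the same grasp; the last joint's range is limited). The gripper opens to 91 mm and grips with 3 to 60 N. Pads are 32 mm wide; open, the fingers measure 118 mm over their backs; the gripper's body (76 mm by 178 mm) begins 60 mm behind the grasp point.
Start: joints at [60.418, 28.281, 77.091, -0, 74.628, -5.472], TCP at [0.255, 0.57, 0.214] pointing down, gripper open.
Joint ranges: [-166.48, 166.48], [-47.26, 123.95], [12.59, 153.08], [-70.14, 250.14], [6.76, 159.57], [-176.63, 176.63]. Speed limits (degrees/s): [108.29, 108.29, 147.25, 172.46, 172.46, 172.46].

### API

Orientations are given as a 3x3 rotation matrix whose columns are the frame's x, y, z axes.
In Python, from rig import arm gives the robot as it stands. Calls block until the motion is done:
- arm.move_to(position, orientation): joint-space move of the TCP to a pose.
- arm.move_l(position, orientation=None, feed=0.15): straight line of the TCP; orientation=None keeps the orientation; feed is the mean speed in m/s.
- arm.move_joints(angles): joint-space move.
- arm.grip(opening): finger opening in m; the grip force is fixed at half the most; returns when the fingers have stopped.
- arm.sleep(seconds).
- arm.solve_ik(position, orientation): joint angles nearest the present ones, or None.
- arm.snapshot(name): name is "scene" or "top" or "wrist"; returns the picture (400x640x3 uint8, red, green, blue); there is no depth.
- arm.get_calibration(name): a dict with "intrinsics" (3x3 intrinsics, pixels), "cam_to_world" (4x4, takes a point from camera to world coordinates). Camera axes: x right, y down, z forward; pixel columns grow to the right and rows downward; lengths in m; the calibration is good to about 2 mm. A picture is of the moment at which its call begins: read the wrist's pose just before it. get_calibration takes no time and is no camera call; for the wrist camera it gives the pose at the moment of the call.
A pose or a line that the arm cannot do raises arm.Unreachable and nothing moves.
- arm.sign_off(): hands the job in; it is judged then, once.
Readings, each from a call of its own:
- arm.current_t(): time.
- arm.current_joint_positions(): joint angles.
- arm.current_dq(): joint speeds.
- arm.current_tau(): joint torques, N m.
- arm.current_ee_pos(): TCP position.
- arm.current_tool_rot(): TCP orientation.
- arm.current_force(): force on the tool from outside, world axes, zero at the start.
- arm.current_torque(): the same for the moment, N m.
- arm.current_width(): finger opening in m.
- arm.current_grasp_force(): force on a finger pad.
Only numpy, scipy, OpenCV 4.12 (cv2) and the standard library are available. Lean on these libraries where they do the work, as an engineer would, in place of code of your own. Each camera call takes 0.05 s, during which the arm holds its last target. There are 200 camera calls.

## Working session

There is one attempt and no reset: what is moved stays moved. The work goes in short steps, each a Python script; the robot and the scene stay as the last script left them, time stands still between calls to the robot, and variables do not carry over. Pictures are saved under pics/ and viewed, at most 12 in all, crops included, and the job is handed in when it is done.

```bash
ls; mkdir -p pics
python3 - <<'E'
from rig import arm
import cv2,numpy as np
for n in("scene","top"):
    im=arm.snapshot(n); cv2.imwrite(f"pics/{n}0.png",im[:,:,::-1])
    c=arm.get_calibration(n); print(n,np.round(c["intrinsics"],1).tolist(),np.round(c["cam_to_world"],4).tolist())
print(arm.grip_depth,arm.current_t(),arm.current_tool_rot(),arm.current_force())
E
```

```text
pics
scene [[413.3, 0.0, 319.5], [0.0, 413.3, 196.2], [0.0, 0.0, 1.0]] [[0.773, -0.4428, 0.4543, -0.0889], [-0.6344, -0.5408, 0.5523, -0.6157], [0.0012, -0.7151, -0.699, 0.9792], [0.0, 0.0, 0.0, 1.0]]
top [[457.0, 0.0, 328.4], [0.0, 457.0, 199.3], [0.0, 0.0, 1.0]] [[0.0261, -0.9972, 0.0699, 0.3454], [-0.9997, -0.0263, -0.0022, 0.0366], [0.004, -0.0698, -0.9976, 1.5168], [0.0, 0.0, 0.0, 1.0]]
0.0188 0.1 [[-9.12763173e-01  4.08488839e-01 -5.08993489e-04]
 [ 4.08489150e-01  9.12762669e-01 -9.61524812e-04]
 [ 7.18181015e-05 -1.08556276e-03 -9.99999408e-01]] [-0.57717047  1.0186704  -1.39863534]
```

View pics/scene0.png

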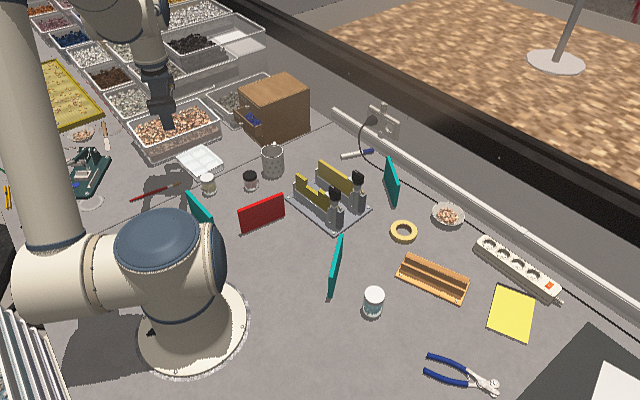

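View pics/top0.png

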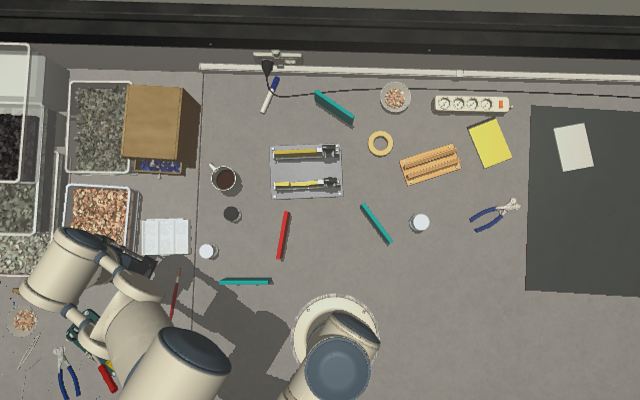

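The scene view shows two olive boards in the rack: the one at about (312,190) looks notched and the one at about (335,177) looks straight. The look-alikes are red at (262,212) and turquoise at (200,207), (392,181) and (335,265). The stand is at (432,278). I'll check the choice and measure in an enlarged crop.

Run:
```python
import cv2,numpy as np
s=cv2.imread("pics/scene0.png");t=cv2.imread("pics/top0.png")
def crop(im,x,y,w,h,k):
    o=cv2.resize(im[y:y+h,x:x+w],None,fx=k,fy=k,interpolation=cv2.INTER_CUBIC)
    for i in range(0,w,10):cv2.line(o,(i*k,0),(i*k,6 if (x+i)%50 else 14),(0,0,255),1);cv2.putText(o,str(x+i),(i*k,24),0,.33,(0,0,255))
    for i in range(0,h,10):cv2.line(o,(0,i*k),(6,i*k),(0,0,255),1);cv2.putText(o,str(y+i),(8,i*k+4),0,.33,(0,0,255))
    return o
cv2.imwrite("pics/c_scene.png",crop(s,280,150,100,80,7))
a=crop(t,260,135,95,70,6);b=crop(t,395,135,37*2,58,6)
o=np.zeros((600,800,3),np.uint8)
cv2.imwrite("pics/c_top.png",crop(t,262,138,90,65,8))
cv2.imwrite("pics/c_stand.png",crop(t,393,138,75,52,8))
```

```text
(no output)
```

View pics/c_scene.png

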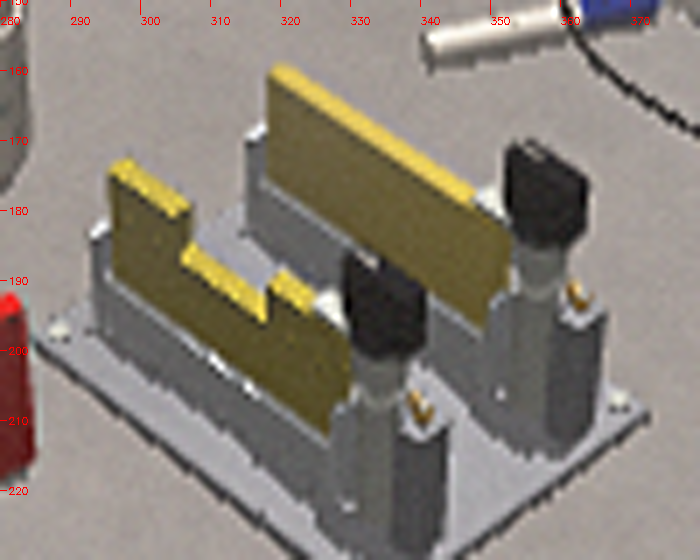

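View pics/c_top.png

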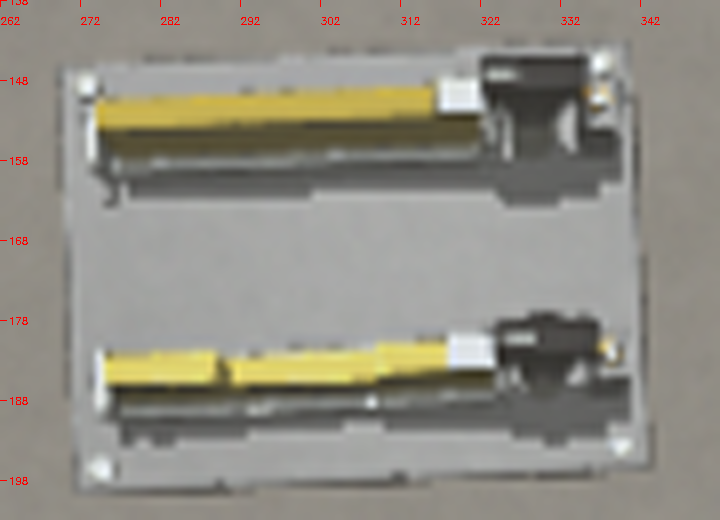

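View pics/c_stand.png

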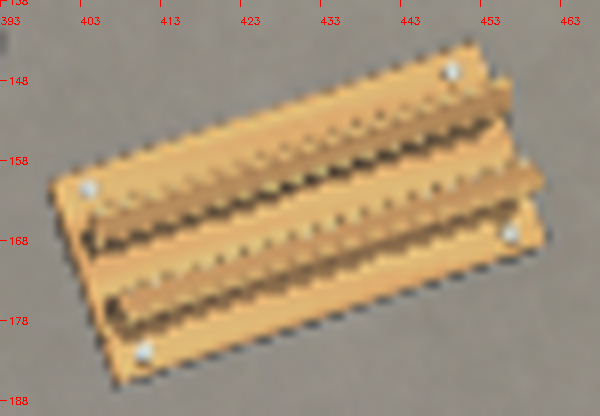

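The crop confirms it. The straight-edged board is in the rear slot (top view, edge from about (274,152) to (316,150)), with the rear knob at about (328,148). The notched board is in the front slot. Next I'll work out the poses.

```bash
cat > h.py <<'E'
from rig import arm
import cv2,numpy as np
from scipy.optimize import least_squares
def ray(c,uv,z):
    K=c["intrinsics"];T=c["cam_to_world"];d=T[:3,:3]@np.linalg.inv(K)@[uv[0],uv[1],1]
    return T[:3,3]+d*(z-T[2,3])/d[2]
def proj(c,P):
    T=c["cam_to_world"];q=(np.atleast_2d(P)-T[:3,3])@T[:3,:3];q=q@np.asarray(c["intrinsics"]).T
    return q[:,:2]/q[:,2:]
def w(pose,p):
    a=pose[2];p=np.atleast_2d(p).astype(float);c,s=np.cos(a),np.sin(a)
    return np.c_[pose[0]+c*p[:,0]-s*p[:,1],pose[1]+s*p[:,0]+c*p[:,1],p[:,2]]
def fit(obs,x0,verbose=True):  # obs: list of (calib, local pts, uv)
    f=lambda x:np.concatenate([(proj(c,w(x,P))-uv).ravel() for c,P,uv in obs])
    r=least_squares(f,x0,loss="soft_l1",x_scale=[.01,.01,.1])
    if verbose:print(np.round(r.x[:2],4),np.round(np.degrees(r.x[2]),2),np.round(r.fun,1))
    return r.x
def down(yaw): # tool z down, closing axis (y) at angle yaw in world
    y=np.array([np.cos(yaw),np.sin(yaw),0]);z=np.array([0,0,-1.]);return np.c_[np.cross(y,z),y,z]
E
python3 - <<'E'
from h import *
t=arm.get_calibration("top");s=arm.get_calibration("scene")
px=lambda l,ox,oy,k:np.array([[ox+(a+.5)/k-.5,oy+(b+.5)/k-.5] for a,b in l])
R=px([(66,66),(628,46),(648,467),(80,490)],262,138,8)
for z in(.004,.010):
    P=[(.09,.1195,z),(.09,-.1195,z),(-.09,-.1195,z),(-.09,.1195,z)]
    B=px([(97,100),(97,130)],262,138,8); PB=[(.056,.075,.11),(.044,.075,.11)]
    rk=fit([(t,P,R)],[.7,0.1,0]); 
    rk2=fit([(t,P,R),(t,PB,B)],[.7,0.1,0])
# scene: base corners and board top
Rs=px([(30,340),(648,415)],280,150,7); Bs=px([(270,80),(290,64)],280,150,7)
fit([(t,P,R),(t,PB,B),(s,[(-.09,.1195,.008),(.09,-.1195,.008)],Rs),(s,[(.044,.075,.11),(.056,.075,.11)],Bs)],[.7,.1,0])
# board ends individually
for uv in B:print(ray(t,uv,.11))
S=px([(52,182),(475,42),(545,243),(118,383)],393,138,8)
for z in(.004,.010):
  fit([(t,[(.045,.095,z),(.045,-.095,z),(-.045,-.095,z),(-.045,.095,z)],S)],[.7,-.2,.3])
print(arm.current_t())
E
```

```text
[0.5443 0.1102] 3.81 [-0.5 -0.3  0.6 -0.6  0.4  0.4 -0.5  0.4]
[0.5437 0.1128] 4.23 [-1.5  0.2 -0.4 -0.7 -0.2  0.3 -1.1  0.8  5.  -0.3  5.2 -0.2]
[0.5435 0.1099] 3.81 [-0.7 -0.4  0.8 -0.7  0.6  0.5 -0.7  0.5]
[0.5432 0.1128] 4.2 [-1.7 -0.  -0.3 -0.8 -0.1  0.3 -1.4  0.8  5.  -0.1  5.2 -0.1]
[0.5429 0.1141] 4.48 [-2.2  0.2 -0.8 -0.9 -0.4  0.2 -1.6  1.1  4.5  0.1  4.7  0.1 -1.2 -0.9
 -0.1 -1.4  2.6  1.1  2.3  1.8]
[0.59270042 0.20737562 0.11      ]
[0.58094223 0.2069708  0.11      ]
[ 0.578  -0.3022] 19.7 [-0.5 -0.1  0.2 -0.2  0.4  0.  -0.1  0.2]
[ 0.5771 -0.3008] 19.71 [-0.7 -0.1  0.3 -0.2  0.5  0.1 -0.2  0.3]
0.1
```

Run:
```python
from h import *
p=arm.current_ee_pos();arm.move_l([p[0],p[1],.40],feed=.3)
arm.move_to([.55,.07,.42],down(np.radians(4)))
c=arm.get_calibration("wrist");im=arm.snapshot("wrist")
np.savez("w1.npz",K=c["intrinsics"],T=c["cam_to_world"]);cv2.imwrite("pics/w1.png",im[:,:,::-1])
print(np.round(c["intrinsics"],1).tolist(),np.round(c["cam_to_world"],3).tolist(),arm.current_joint_positions(),arm.current_t(),arm.current_force())
```

```text
[[291.2, 0.0, 318.1], [0.0, 291.2, 201.3], [0.0, 0.0, 1.0]] [[0.997, 0.069, 0.017, 0.545], [0.071, -0.969, -0.236, 0.137], [0.0, 0.236, -0.972, 0.59], [0.0, 0.0, 0.0, 1.0]] [ 1.16188474e+00  1.49344658e+01  6.66858720e+01  9.26083216e-03
  9.83815862e+01 -2.91925901e+00] 3.0 [ 0.82942605  0.95303809 -0.03036262]
```

View pics/w1.png

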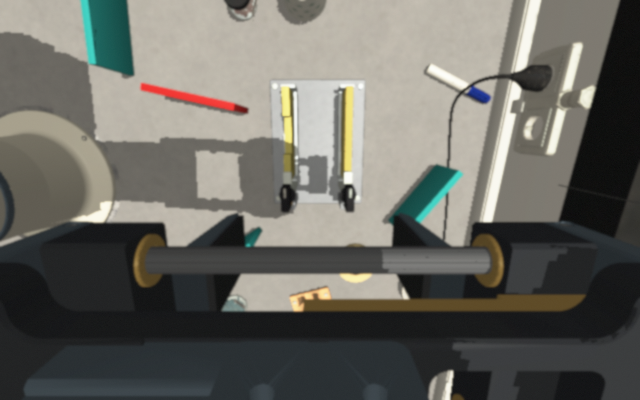

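The wrist view shows the rack from about (270,80) to (365,205), with the knobs at (287,195) and (349,195). I'll move closer for a finer measurement and then look at the stand the same way.

Run:
```python
from h import *
def shot(n,p,yaw):
    arm.move_to(p,down(np.radians(yaw)))
    c=arm.get_calibration("wrist");im=arm.snapshot("wrist")
    np.savez(n+".npz",intrinsics=c["intrinsics"],cam_to_world=c["cam_to_world"]);cv2.imwrite(f"pics/{n}.png",im[:,:,::-1]);return im
a=shot("ws",[.57,-.32,.28],19.7)
b=shot("wr",[.56,.03,.28],4)
def crop(im,x,y,wd,h,k):
    o=cv2.resize(im[y:y+h,x:x+wd,::-1],None,fx=k,fy=k,interpolation=cv2.INTER_CUBIC)
    for i in range(0,wd,20):cv2.line(o,(i*k,0),(i*k,6),(0,0,255),1);cv2.putText(o,str(x+i),(i*k,16),0,.33,(0,0,255))
    for i in range(0,h,20):cv2.line(o,(0,i*k),(6,i*k),(0,0,255),1);cv2.putText(o,str(y+i),(8,i*k+4),0,.33,(0,0,255))
    return o
cv2.imwrite("pics/wrs.png",np.hstack([crop(b,220,20,200,220,2),crop(a,220,20,200,220,2)]))
cv2.imwrite("pics/wrc.png",crop(b,220,20,190,220,2))
print(arm.current_t())
```

```text
5.95
```

View pics/wrs.png

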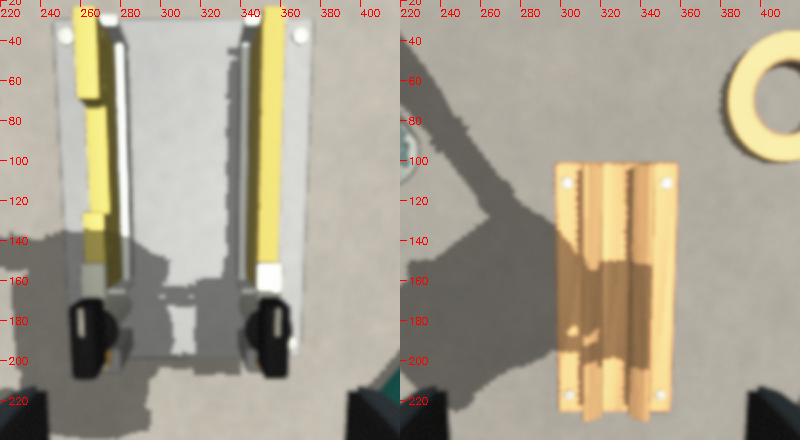

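In the rack picture the rear knob's top is centred at about (357.5,189), the front one at (262,189), and the far end of the plain board's top edge at (357,23). In the stand picture the base corners are at (297.5,101), (359,102), (355.5,225.5) and (299,225.5).

Run:
```python
from h import *
r=np.load("wr.npz");s=np.load("ws.npz");t=arm.get_calibration("top")
K=[(.05,-.096,.158),(-.05,-.096,.158)]
B=[(.05,.075,.11),(-.05,.075,.11)]
ok=[(r,K,[(357.5,189),(262,189)])];ob=[(r,B,[(357,23),(263.5,23)])]
rk=fit(ok+ob,[.54,.13,.07])
px=lambda l,ox,oy,k:np.array([[ox+(a+.5)/k-.5,oy+(b+.5)/k-.5] for a,b in l])
rt=fit([(t,K,px([(535,69),(548,334)],262,138,8)),(t,B[:1],px([(97,115)],262,138,8))],[.54,.13,.07])
print("board pts",[np.round(ray(r,q,.11),4) for q in[(357,23),(354.75,151)]], "knob",ray(r,(357.5,189),.158),w(rk,K[0]),w(rt,K[0]))
st=fit([(s,[(-.045,.095,.008),(.045,.095,.008),(.045,-.095,.008),(-.045,-.095,.008)],[(297.5,101),(359,102),(355.5,225.5),(299,225.5)])],[.57,-.3,.34])
# plate check
print(np.round(w(rk,[(.09,0,.006),(-.09,0,.006)]),4),np.round([ray(r,q,.006) for q in[(375,40),(247,40)]],4))
np.savez("pose.npz",rk=rk,st=st)
```

```text
[0.5448 0.1301] 3.87 [ 1.1  2.6 -1.1  2.4  1.1 -1.1 -1.2 -1.4]
[0.543  0.1292] 4.41 [ 0.1  0.1  0.1  0.  -0.2 -0.1]
board pts [array([0.5886, 0.2071, 0.11  ]), array([0.5994, 0.0754, 0.11  ])] knob [0.59973957 0.04023723 0.158     ] [[0.60118229 0.03765506 0.158     ]] [[0.60020448 0.03736622 0.158     ]]
[ 0.5801 -0.3023] 19.64 [-0.4 -0.2  0.5 -1.1 -0.1  0.7 -0.   0.7]
[[0.6346 0.1361 0.006 ]
 [0.455  0.124  0.006 ]] [[0.6258 0.2221 0.006 ]
 [0.4492 0.2098 0.006 ]]
```

Run:
```python
from h import *
rk=np.array([.544,.1296,np.radians(4.1)]);k=w(rk,(.05,-.096,.127))[0];print(k)
y=rk[2]
arm.grip(.045)
arm.move_to([k[0],k[1],.20],down(y)); arm.move_l(k,feed=.12); print("f",arm.current_force())
arm.grip(0.0);print("w",arm.current_width(),arm.current_grasp_force(),arm.current_force())
for d in(20,40,60,80):
    arm.move_to(k,down(y-np.radians(d)));print(d,np.round(arm.current_torque(),2),np.round(arm.current_force(),1),arm.current_width())
arm.grip(.045);arm.move_l([k[0],k[1],.28],feed=.25)
c=arm.get_calibration("scene");cv2.imwrite("pics/s2.png",arm.snapshot("scene")[:,:,::-1])
arm.move_to([.56,.03,.28],down(y));b=arm.snapshot("wrist");cv2.imwrite("pics/w2.png",b[:,:,::-1])
cv2.imwrite("pics/w2c.png",cv2.resize(b[10:240,220:420,::-1],None,fx=2,fy=2,interpolation=cv2.INTER_CUBIC))
print(arm.current_t())
```

```text
[0.60073579 0.03742056 0.127     ]
f [0.76337429 0.81565459 0.09560542]
w 0.013630587777593775 29.9999338388443 [0.57515361 0.89104847 2.79232712]
20 [0.1  0.17 0.11] [-0.2  0.9  4.2] 0.013642481443093964
40 [ 0.19  0.29 -0.04] [-0.8  1.2  6.7] 0.013507412031987392
60 [ 0.29  0.4  -0.16] [-0.3  1.8  6.7] 0.013761017524388571
80 [ 0.35  0.46 -0.23] [-2.1  0.9  6.2] 0.013779954289950814
13.1667
```

View pics/w2c.png

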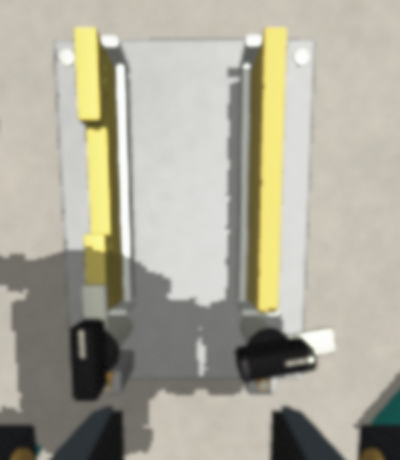

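The latch is fully open, with its bar across the slot. The plain board's top edge is clear from (357.5,24) to (353.5,164), and the front latch is still locked. Next I'll grasp the board and lift it.

Run:
```python
from h import *
r=arm.get_calibration("wrist")
a=ray(r,(357.5,24),.11);b=ray(r,(353.5,164),.11);m=(a+b)/2;print(a,b,np.linalg.norm(a-b),np.degrees(np.arctan2(b[0]-a[0],a[1]-b[1])))
rk=np.array([.544,.1296,np.radians(4.1)])
c=np.cos(rk[2]);s=np.sin(rk[2])
loc=[(m[0]-rk[0])*c+(m[1]-rk[1])*s,-(m[0]-rk[0])*s+(m[1]-rk[1])*c];print(loc)
p=w(rk,((.05+loc[0])/2,loc[1],.075))[0];print(p)
R=down(rk[2])
arm.grip(.06)
arm.move_to([p[0],p[1],.20],R);arm.move_l(p,feed=.12);print(arm.current_force())
arm.grip(0);print(arm.current_width(),arm.current_grasp_force(),arm.current_force())
z0=arm.current_ee_pos()
for z in(.085,.11,.15,.265):
    arm.move_l([p[0],p[1],z],feed=.08 if z<.16 else .15);print(z,np.round(arm.current_force(),1),arm.current_width())
print(z0,arm.current_t())
cv2.imwrite("pics/w3.png",arm.snapshot("wrist")[:,:,::-1]);cv2.imwrite("pics/s3.png",arm.snapshot("scene")[:,:,::-1])
```

```text
[0.58859474 0.20683654 0.11      ] [0.59882302 0.0611522  0.11      ] 0.14604295773079792 4.016061460673188
[np.float64(0.049895854475238796), np.float64(0.0008290660298710391)]
[0.59376082 0.13399809 0.075     ]
[-0.06865625 -0.32807578 -0.51645743]
0.011558527122461826 29.999812245368958 [-0.35800903 -0.40969622  0.53225727]
0.085 [-0.4 -0.3 -2.5] 0.01172142221015778
0.11 [-0.9 -0.2 -1.8] 0.011794833403100979
0.15 [-0.5 -0.2 -2.9] 0.011764571492874302
0.265 [ 0.2 -0.  -2.8] 0.01166149469126073
[0.59376699 0.13400629 0.07499203] 18.5
```

Run:
```python
from h import *
st=np.array([.579,-.302,np.radians(19.67)]);R=down(st[2])
arm.move_to([st[0],st[1],.265],R)
arm.move_l([st[0],st[1],.128],feed=.12)
print(arm.current_ee_pos(),arm.current_force(),arm.current_width(),arm.current_t())
a=arm.snapshot("scene");b=arm.snapshot("wrist")
A=cv2.resize(a[200:320,370:490,::-1],None,fx=3.3,fy=3.3,interpolation=cv2.INTER_CUBIC);B=cv2.resize(b[40:240,220:420,::-1],(396,396),interpolation=cv2.INTER_CUBIC)
cv2.imwrite("pics/c4.png",np.hstack([A,B]));cv2.imwrite("pics/w4.png",b[:,:,::-1])
```

```text
[ 0.57942723 -0.30225674  0.12878571] [ 0.56558223  1.28219642 -2.02184269] 0.011942323471076969 21.4917
```

View pics/c4.png

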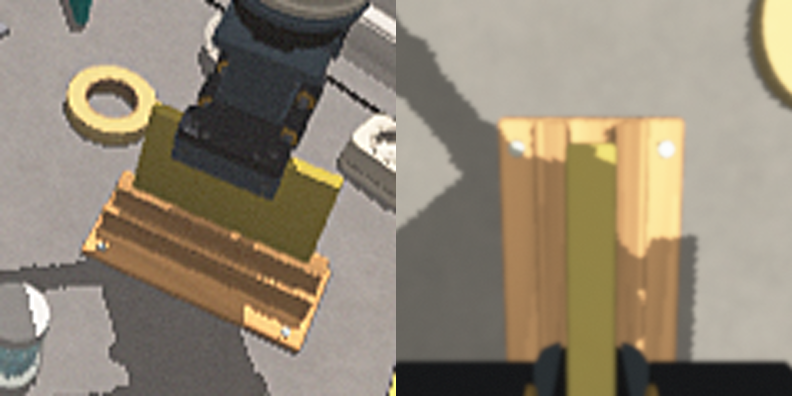

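The board hangs parallel over the groove, centred between the stand's edges (about 591 against 592 in the right-hand crop). Now I'll lower it.

Run:
```python
from h import *
p=arm.current_ee_pos();x,y=.579,-.302
for z in(.105,.090,.080,.077,.075,.074,.073,.072):
    arm.move_l([x,y,z],feed=.05);f=arm.current_force();print(z,np.round(f,1),np.round(arm.current_ee_pos(),4))
    if f[2]>4 or np.hypot(f[0],f[1])>12:break
print(arm.current_t())
```

```text
0.105 [-0.2 -0.3 -3. ] [ 0.579  -0.302   0.1048]
0.09 [-0.4  0.2 -2. ] [ 0.5788 -0.3019  0.0897]
0.08 [ 0.8 -0.4 -2.9] [ 0.5788 -0.3019  0.0796]
0.077 [-1.1 -0.3 -1.8] [ 0.5789 -0.3019  0.0769]
0.075 [ 0.8  0.4 -1. ] [ 0.579 -0.302  0.075]
0.074 [-3.9  1.9 11.5] [ 0.5791 -0.302   0.075 ]
23.75
```

Run:
```python
from h import *
arm.move_l([.579,-.302,.075],feed=.03)
arm.grip(.045);arm.sleep(.3);arm.move_l([.579,-.302,.30],feed=.2)
b=arm.snapshot("wrist");c=arm.get_calibration("wrist")
arm.move_to([.42,.1,.42],down(np.radians(4)));arm.sleep(.5)
a=arm.snapshot("scene");t=arm.snapshot("top")
f=lambda im,x,y,s:cv2.resize(im[y:y+s,x:x+s,::-1],(396,396),interpolation=cv2.INTER_CUBIC)
cv2.imwrite("pics/c5.png",np.hstack([f(a,370,220,110),f(b,220,40,200)]));cv2.imwrite("pics/t5.png",t[:,:,::-1]);cv2.imwrite("pics/s5.png",a[:,:,::-1])
st=(.579,-.302,np.radians(19.67))
print((proj(c,w(st,[(0,.075,.11),(0,-.075,.11)]))-[220,40])*1.98+[396,0],arm.current_t(),arm.current_force())
```

```text
[[591.36677579 165.39935465]
 [591.36170294 399.73708815]] 28.5417 [-0.11912407  0.42672544  0.9684648 ]
```

View pics/c5.png

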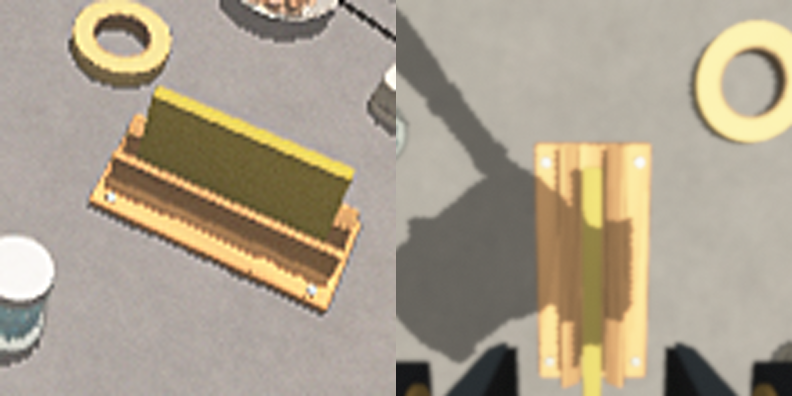

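View pics/s5.png

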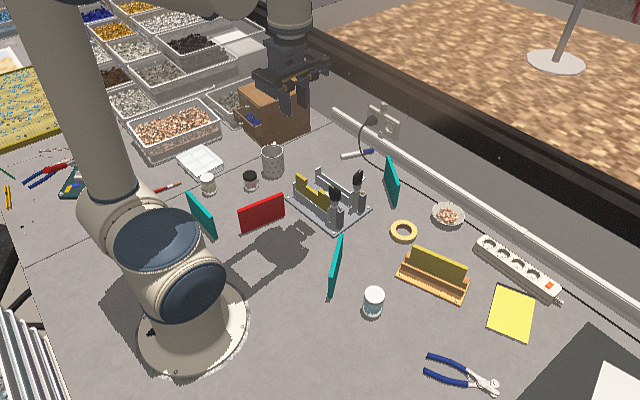

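The board stands upright and centred in the stand's groove. The rear latch is open, the notched board is still locked in its slot, and nothing else has moved.

```bash
python3 -c "
from rig import arm
print(arm.sign_off())"
```

```text
the job is handed in; nothing more can be done
None
```

I turned the rear latch to fully open, lifted the plain board out and stood it fully down in the middle of the stand's groove, then handed the job in at about 28.5 s; the notched board is still locked and nothing else was disturbed.

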